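# Lock the mailbox keys on their peg with the linchpin

## Robot

A 7-joint arm with a two-finger parallel gripper is mounted at the origin on the work surface. World frame = base frame: x ahead of the robot, y to its left, z up, the work surface at z = 0. Lengths are in m, angles in rad, forces in N, time in s.
With the tool pointing down it reaches from about 0.35 to 0.9 m from the base axis. Payload 19.9 kg.
Tool frame: the origin (TCP) lies between the finger pads; the fingertips stand 8 mm ahead of it and the grasp point (between the pads) lies 11 mm behind it; x points along the fingers, y is the direction in which the jaws open and shut, and the axes are right-handed (so a half turn about x gives the same grasp; the last joint's range is limited). The gripper opens to 85 mm and grips with 20 to 120 N. Pads are 22 mm wide; open, the fingers measure 114 mm over their backs; the gripper's body (76 mm by 85 mm) begins 54 mm behind the grasp point. The pads swing forward as they close: fully open they stand 13 mm farther back than shut.
Start: joints at [1.214, 0.417, -0.01, 1.614, 0.005, 1.111, -0.053], TCP at [0.194, -0.594, 0.239] pointing down, gripper open.
Joint ranges: [-2.81, 2.81], [-0.39, 2.02], [-1.27, 1.25], [0.06, 2.57], [-1.19, 4.33], [0.19, 2], [-2.82, 2.82]. Speed limits (rad/s): [1.89, 1.89, 2.39, 2.39, 3.01, 3.01, 3.01].

## Interface

Orientations are given as a rotation vector (axis times angle).
In Python, from plant import bot gives the robot as it stands.
- The arm moves only by the tool jog_arm, never from a script. Its argument "motion" is a list of rows, each a list of 7 numbers: the shift along the tool's x, y, z in m, then the turn, a rotation vector about the tool's x, y, z in rad, then the opening in per cent of the stroke, from 0 (shut) to 100 (fully open). In form: [[tx, ty, tz, rx, ry, rz, claw], ...]. A call has 1 to 20 rows; each row shifts and turns the pose as measured when the row begins, along the tool's axes as they then stand; what a row does not reach is not made up. A row lasts 1/10 s, in which the tool goes at most 50 mm and 8.59 degrees, less where a joint would pass 70% of its speed; a pose out of reach is approached as far as the arm can. A call is refused whole if a number of a shift passes 0.05 or a number of a turn 0.15, either way. A call with a gripper value outside its range is refused whole. The fingers move at their own pace and stop on an object; "grip_force" is the grip in N (left out, the last holds). Time passes only in rows, so rows that do not move let the fingers close. It gives the time, the measured TCP pose, the force and the opening at its end, in the units of the state.
- bot.observe(): the state, without advancing time (a new reading comes with each control period).
- bot.grab_frame(name): name is "side" or "top"; returns the picture (420x560x3 uint8, blue, green, red); there is no depth.
- bot.camera_params(name): a dict with "fov_y" (degrees; the focal length in pixels is half the picture's height over the tangent of half this angle, whatever the lens; pixels are square), "cx", "cy" (the principal point, pixels), "k1" (the pictures are not rectified: a ray, as slopes to the right and down, at radius r is drawn at 1 + k1 r^2 times it, then the intrinsics apply), "world_from_camera" (4x4, takes a point from camera to world coordinates). Camera axes: x right, y up, looking along -z (the intrinsics and any distortion apply to the point x, -y, -z); pixel columns grow to the right and rows downward; lengths in m; the calibration is good to about 2 mm. A picture is of the moment at which its call begins. camera_params takes no time and is no camera call.
- bot.hand_in(): hands the job in, once; it reports no verdict.
The state is a dict: "t": time; "q": joint angles; "joint_velocities": joint speeds; "joint_torque": joint torques, N m; "tool_pos": TCP position; "ee_rot": TCP orientation; "wrist_force": force on the tool from outside, world axes, zero at the start; "moment": the same for the moment, N m; "opening": finger opening in m.
Only numpy, scipy, OpenCV 4.12 (cv2) and the standard library are available. Lean on these libraries where they do the work, as an engineer would, in place of code of your own. Each camera call takes 0.05 s, during which the arm holds its last target.

## Task

Lock the mailbox keys onto the square peg of the key board: take the linchpin with the wire loop out of the wooden block and push it, loop pointing out past the free end of the peg, straight down through the peg's cross hole until its collar sits on the peg. Then swing the sprung loop down over the peg end until it hangs nearly upright below the peg. The key ring must stay hanging on the peg.

Things in the scene. Friction and masses are not known exactly. Their poses are not given: they have to be found in the camera images.
- pin_grip (a point): Linchpin: point on its upright 16 mm square steel handle, 34 mm below its top, 56 mm above the underside of the 30 mm collar. Under that a 12 mm tapered shank, 50 mm long. Stands in a wooden block 62 mm high (60 x 190 mm); a knobbed pin without loop, 120 mm away, is not wanted. z up; the open loop reaches to +x, arms at y +-28 mm. Pinch the handle across y. About 0.2 kg
- loop (a joint): U-shaped wire loop (5.6 mm steel, 56 mm wide) on the linchpin. Hinge along the pin's y, 44 mm below pin_grip; cross bar 60 mm from the hinge. 0 = open, as at the start: points to the pin's +x, rising 0.26 rad above level. 1.68 = shut: hangs down, 0.15 rad short of vertical. A spring washer holds it at any angle it is left at; about 0.5 N on the bar moves it
- peg_hole (a point): Mouth centre of the vertical cross hole (19 mm, 3 mm chamfer, right through) in the top face of the level square aluminium peg, 34 mm wide, 28 mm high, top 150 mm above the bench, on an upright plywood board (top edge at 190 mm). z up; x along the peg to its free end, 18 mm on; the board's face is 84 mm the other way. A thin round peg 115 mm to +y has no hole
- keyring (a point): Centre of the D-shaped steel key ring (62 x 54 mm), with three keys and a yellow tag, hanging on the square peg between board and cross hole, about 46 mm behind the hole and 20 mm below the peg's top. It is loose; leave it hanging
Mind the look-alikes: they are no part of the job. What is shaped like the part that bears keyring but orange is not meant.

How it is judged:
On the way, in this order (a step that is already met when the one before it is completed fails the run):
1. the linchpin is through the cross hole down to its collar, loop still open (x of pin_grip in the frame of peg_hole between -0.015 and 0.015 m and y of pin_grip in the frame of peg_hole between -0.015 and 0.015 m and z of pin_grip in the frame of peg_hole between 0.045 and 0.063 m and angle between pin_grip's own z axis and vertical below 0.2 rad and angle between the x axis of pin_grip and the x axis of peg_hole, either way round below 0.35 rad and value of joint loop below 0.7 rad), for 0.2 s.
2. the loop is swung shut over the peg end, the pin still home (x of pin_grip in the frame of peg_hole between -0.015 and 0.015 m and y of pin_grip in the frame of peg_hole between -0.015 and 0.015 m and z of pin_grip in the frame of peg_hole between 0.045 and 0.063 m and angle between pin_grip's own z axis and vertical below 0.2 rad and angle between the x axis of pin_grip and the x axis of peg_hole, either way round below 0.35 rad and value of joint loop above 1.2 rad), for 0.2 s.
At the end, for the whole second after the job is handed in: Linchpin collar down on the peg (grip point 45-63 mm above the hole mouth, within 15 mm of its axis in x and in y), upright within 11 degrees, its x along the peg within 20; loop shut (above 1.2); key ring centre 2-90 mm behind the hole, under 45 mm below the peg top (all of step 2 and x of keyring in the frame of peg_hole between -0.09 and -0.002 m and z of keyring in the frame of peg_hole above -0.045 m); the robot touches nothing.
It fails at once if the key ring comes off its peg (z of keyring in the frame of peg_hole below -0.06 m).
It also fails if it takes over 58 s, if anything falls off the work surface, if the arm or the gripper's body presses on something with over 40 N, if the wrist force passes 120 N, or if a joint passes its speed limit or range.

## Working session

There is one attempt and no reset: what is moved stays moved. The work goes in short steps, Python scripts to look and compute and a tool call to move; the robot and the scene stay as the last step left them, time stands still between calls to the robot, and variables do not carry over. Pictures are saved under pics/ and viewed, and the job is handed in when it is done.

Besides the shell and the picture viewer there is one more tool, called after ">>>" as a command line: name --pt "numbers of a row" for each row, then --argument value for the rest. jog_arm: Moves the arm, as the interface text tells. Its arguments: {"type":"object","properties":{"motion":{"type":"array","items":{"type":"array","items":{"type":"number"}}},"grip_force":{"type":"number"}},"required":["motion"]}

```bash
mkdir -p pics && ls
python3 - <<'E'
from plant import bot
import cv2
print(bot.observe())
for n in("side","top"):
    cv2.imwrite(f"pics/{n}0.png",bot.grab_frame(n)); print(n,bot.camera_params(n))
E
```

```text
pics
{'t': 0.0, 'q': array([ 1.21446105,  0.41797896, -0.01031574,  1.61418986,  0.0047121 ,
        1.11068488, -0.05298438]), 'joint_velocities': array([-1.96730881e-04,  3.48749700e-04,  2.34946677e-03,  1.00942898e-03,
       -2.19200895e-03,  1.28588271e-03,  8.02554569e-05]), 'joint_torque': array([ 2.36073662e-03, -8.64437556e+01,  6.79931380e-01, -4.34904027e+01,
        1.91014615e-02,  7.14056907e-03, -1.03590668e-05]), 'tool_pos': array([ 0.19342573, -0.59395571,  0.2386505 ]), 'ee_rot': array([ 2.05164735,  0.32700044, -2.05224961]), 'wrist_force': array([ 0.2052512 ,  0.34148017, -0.02969793]), 'moment': array([0.03242864, 0.05303451, 0.02215577]), 'opening': 0.08527905432882005}
side {'fov_y': 51.28521889939484, 'cx': 276.6909622865799, 'cy': 209.40777370026473, 'k1': -0.04129419469610079, 'world_from_camera': array([[-0.66815023,  0.47720037, -0.57083717,  0.07641207],
       [-0.74382289, -0.41047526,  0.52748228,  0.33899205],
       [ 0.0174002 ,  0.77703917,  0.6292117 ,  0.57391429],
       [ 0.        ,  0.        ,  0.        ,  1.        ]])}
top {'fov_y': 51.81335640141939, 'cx': 276.30679939345936, 'cy': 211.04033404253835, 'k1': -0.06562742475857487, 'world_from_camera': array([[ 0.02819828,  0.99901988, -0.03411946,  0.46472503],
       [-0.9992371 ,  0.02909419,  0.02605274, -0.02841281],
       [ 0.02701988,  0.03335879,  0.99907813,  0.92285541],
       [ 0.        ,  0.        ,  0.        ,  1.        ]])}
```

View pics/side0.png

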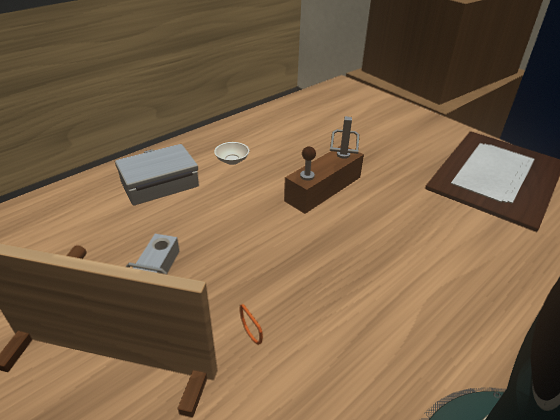

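View pics/top0.png

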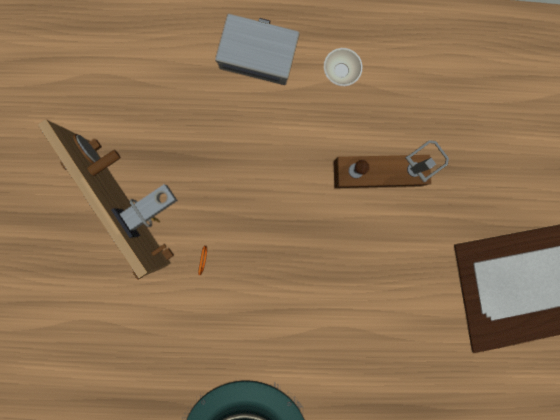

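Run:
```python
import cv2,numpy as np
t=cv2.imread("pics/top0.png");s=cv2.imread("pics/side0.png")
def c(im,x,y,w,h,k):return cv2.resize(im[y:y+h,x:x+w],None,fx=k,fy=k,interpolation=cv2.INTER_CUBIC)
cv2.imwrite("pics/ct.png",np.vstack([np.hstack([c(t,100,170,100,75,4),c(t,375,125,100,75,4)]),np.hstack([c(s,110,220,100,75,4),c(s,300,100,100,75,4)])]))
```

```text
(no output)
```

View pics/ct.png

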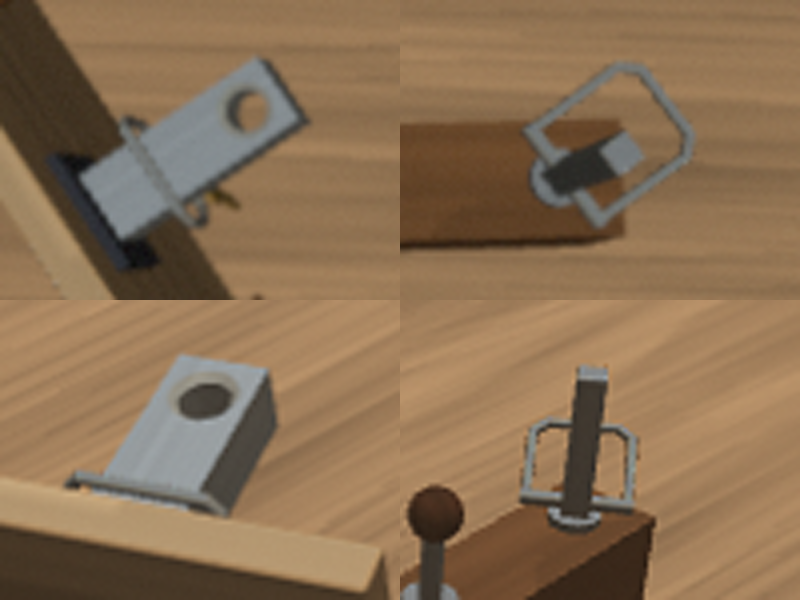

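```bash
cat > h.py <<'E'
import numpy as np,cv2
from plant import bot
def ray(n,px):
    p=bot.camera_params(n); f=210/np.tan(np.radians(p['fov_y'])/2)
    K=np.array([[f,0,p['cx']],[0,f,p['cy']],[0,0,1.]])
    u=cv2.undistortPoints(np.array([[px]],float),K,np.array([p['k1'],0,0,0.]))[0,0]
    T=p['world_from_camera']; d=T[:3,:3]@np.array([u[0],-u[1],-1]); return T[:3,3],d/np.linalg.norm(d)
def plane(n,px,z):
    o,d=ray(n,px); return o+d*(z-o[2])/d[2]
def tri(a,b):
    o1,d1=ray("top",a);o2,d2=ray("side",b)
    s=np.linalg.lstsq(np.c_[d1,-d2],o2-o1,rcond=None)[0]
    p,q=o1+s[0]*d1,o2+s[1]*d2; return (p+q)/2,np.linalg.norm(p-q)
def proj(n,P):
    p=bot.camera_params(n); f=210/np.tan(np.radians(p['fov_y'])/2)
    T=np.linalg.inv(p['world_from_camera']); c=T[:3,:3]@P+T[:3,3]; u=np.array([c[0],-c[1]])/-c[2]
    return u*(1+p['k1']*(u@u))*f+[p['cx'],p['cy']]
E
python3 - <<'E'
from h import *
np.set_printoptions(precision=4,suppress=True)
print("hole",tri((162.2,198),(161.2,245)),plane("top",(162.2,198),.15),plane("side",(161.2,245),.15))
C=lambda x,y,ox,oy:(ox+x/4,oy+y/4)
pc=[plane("top",C(x,y,100,170),.15)[:2] for x,y in((262,58),(308,122),(80,172),(120,240))]
print(pc,np.linalg.norm(pc[0]-pc[1]),np.linalg.norm(pc[0]-pc[2]))
for d in (pc[0]-pc[2],pc[1]-pc[3],pc[0]-pc[1]): print("pegdir",np.degrees(np.arctan2(d[1],d[0])))
print("pintop",tri((430.5,164),(348.2,118.2)),plane("top",(430.5,164),.152),plane("side",(348.2,118.2),.152))
a,b=[plane("top",C(x,y,375,125),.074)[:2] for x,y in((128,130),(200,223))]
print("hinge",a,b,np.linalg.norm(a-b),np.degrees(np.arctan2(*(a-b)[::-1]))-90)
a,b=[plane("top",C(x,y,375,125),.089)[:2] for x,y in((232,66),(288,148))]
print("bar",a,b,np.linalg.norm(a-b),np.degrees(np.arctan2(*(a-b)[::-1]))-90, (a+b)/2)
print("collar",tri(C(152,180,375,125),C(172,216,300,100)))
E
```

```text
hole (array([0.509 , 0.157 , 0.1479]), np.float64(0.0013771082424387843)) [0.5085 0.1559 0.15  ] [0.5074 0.1584 0.15  ]
[array([0.5328, 0.151 ]), array([0.5048, 0.1293]), array([0.4795, 0.2307]), array([0.4497, 0.2115])] 0.03543664636441941 0.095894902335227
pegdir -56.199992420161415
pegdir -56.16414146610699
pegdir 37.677784574884676
pintop (array([ 0.5848, -0.327 ,  0.1536]), np.float64(0.00022343064138367308)) [ 0.5851 -0.3276  0.152 ] [ 0.5867 -0.3297  0.152 ]
hinge [ 0.6087 -0.3094] [ 0.5631 -0.3469] 0.05899069240781531 -50.50210948183483
bar [ 0.6401 -0.3567] [ 0.6002 -0.3856] 0.0491996964295083 -54.00901814928545 [ 0.6201 -0.3712]
collar (array([ 0.5845, -0.3244,  0.0679]), np.float64(0.0006997012255120323))
```

```bash
cat >> h.py <<'E'
from scipy.spatial.transform import Rotation as Ro
np.set_printoptions(precision=4,suppress=True)
def go(tp,ang,tilt=0):
    """tool shift & turn (tool frame) to TCP tp, tool y at azimuth ang deg, x down, tilted about tool y"""
    s=bot.observe();R=Ro.from_rotvec(s['ee_rot']);a=np.radians(ang)
    x=np.array([0,0,-1.]);y=np.array([np.cos(a),np.sin(a),0])
    G=Ro.from_matrix(np.c_[x,y,np.cross(x,y)])*Ro.from_euler('y',tilt,degrees=True)
    print("t",s['t'],"tcp",s['tool_pos'],"F",s['wrist_force'],"open",s['opening'])
    print("q",s['q'])
    print("shift(now frame)",R.inv().apply(np.array(tp)-s['tool_pos']),"turn",(R.inv()*G).as_rotvec(),"shift(goal frame)",G.inv().apply(np.array(tp)-s['tool_pos']))
E
python3 - <<'E'
from h import *
print(Ro.from_rotvec(bot.observe()['ee_rot']).as_matrix())
for a in(38,218): go((.585,-.3275,.24),a)
E
```

```text
[[-0.0004  0.3097 -0.9508]
 [ 0.001  -0.9508 -0.3097]
 [-1.     -0.0011  0.0001]]
t 0.1 tcp [ 0.1934 -0.594   0.2387] F [ 0.1515 -0.5847 -0.3769] open 0.08540935599268104
q [ 1.2145  0.4179 -0.0103  1.6141  0.0047  1.1107 -0.0529]
shift(now frame) [-0.0012 -0.1321 -0.4548] turn [-1.9191 -0.001   0.0008] shift(goal frame) [-0.0013  0.4726  0.0311]
t 0.1 tcp [ 0.1934 -0.594   0.2387] F [ 0.1515 -0.5847 -0.3769] open 0.08540935599268104
q [ 1.2145  0.4179 -0.0103  1.6141  0.0047  1.1107 -0.0529]
shift(now frame) [-0.0012 -0.1321 -0.4548] turn [1.2225 0.0007 0.0009] shift(goal frame) [-0.0013 -0.4726 -0.0311]
```

>>> jog_arm --pt "0 0 0 -0.14 0 0 100" --pt "0 0 0 -0.14 0 0 100" --pt "0 0 0 -0.14 0 0 100" --pt "0 0 0 -0.14 0 0 100" --pt "0 0 0 -0.14 0 0 100" --pt "0 0 0 -0.14 0 0 100" --pt "0 0 0 -0.14 0 0 100" --pt "0 0 0 -0.14 0 0 100" --pt "0 0 0 -0.14 0 0 100" --pt "0 0 0 -0.14 0 0 100" --pt "0 0 0 -0.14 0 0 100" --pt "0 0 0 -0.14 0 0 100" --pt "0 0 0 -0.14 0 0 100" --pt "0 0 0 -0.1 0 0 100" --grip_force 40

```text
t: 1.5
tool_pos: [0.1924, -0.5913, 0.2335]
ee_rot: [0.655, 1.48, -0.642]
wrist_force: [0.5, 0.2, 0.5]
opening: 0.0852
```

Run:
```python
from h import *
go((.585,-.3275,.24),38)
```

```text
t 1.5 tcp [ 0.1924 -0.5913  0.2335] F [0.5477 0.1502 0.5455] open 0.08524311216766382
q [ 1.5002  0.4509 -0.3951  1.6085  0.1856  1.1307  1.8012]
shift(now frame) [-0.0053  0.4677  0.0706] turn [ 0.0784 -0.0103 -0.0037] shift(goal frame) [-0.0065  0.4718  0.0338]
```

>>> jog_arm --pt "0 0 0 0.07 0 0 100" --pt "-0.001 0.04 0.003 0 0 0 100" --pt "-0.001 0.04 0.003 0 0 0 100" --pt "-0.001 0.04 0.003 0 0 0 100" --pt "-0.001 0.04 0.003 0 0 0 100" --pt "-0.001 0.04 0.003 0 0 0 100" --pt "-0.001 0.04 0.003 0 0 0 100" --pt "-0.001 0.04 0.003 0 0 0 100" --pt "-0.001 0.04 0.003 0 0 0 100" --pt "0 0.04 0.003 0 0 0 100" --pt "0 0.04 0.003 0 0 0 100" --pt "0 0 0 0 0 0 100"

```text
t: 2.7
tool_pos: [0.533, -0.3564, 0.2384]
ee_rot: [0.715, 1.468, -0.697]
wrist_force: [-1.1, 0.8, -0.3]
opening: 0.0853
```

Run:
```python
from h import *
go((.585,-.3275,.24),38)
```

```text
t 2.7 tcp [ 0.533  -0.3564  0.2384] F [-1.1498  0.7815 -0.2627] open 0.0853309106972963
q [ 0.9013  0.5011 -0.498   1.5446  0.2389  1.1738  1.0271]
shift(now frame) [-0.0016  0.0587  0.0095] turn [ 0.0047 -0.018  -0.0041] shift(goal frame) [-0.0016  0.0587  0.0092]
```

>>> jog_arm --pt "-0.001 0.03 0.005 0.004 -0.018 -0.004 100" --pt "0 0.025 0.004 0 0 0 100" --pt "0 0.004 0.001 0 0 0 100" --pt "0 0 0 0 0 0 100"

```text
t: 3.1
tool_pos: [0.5868, -0.3266, 0.2375]
ee_rot: [0.707, 1.455, -0.708]
wrist_force: [-0.3, -0.6, -0.1]
opening: 0.0853
```

Run:
```python
from h import *
go((.585,-.3275,.107),38)
for n in("side","top"):cv2.imwrite(f"pics/{n}1.png",bot.grab_frame(n))
```

```text
t 3.1 tcp [ 0.5868 -0.3266  0.2375] F [-0.3397 -0.5621 -0.0673] open 0.08525981453602707
q [ 0.7991  0.5502 -0.4949  1.4718  0.271   1.1905  0.9289]
shift(now frame) [ 0.1305 -0.0018 -0.0001] turn [ 0.0012 -0.0021  0.0016] shift(goal frame) [ 0.1305 -0.002  -0.0004]
```

View pics/side1.png

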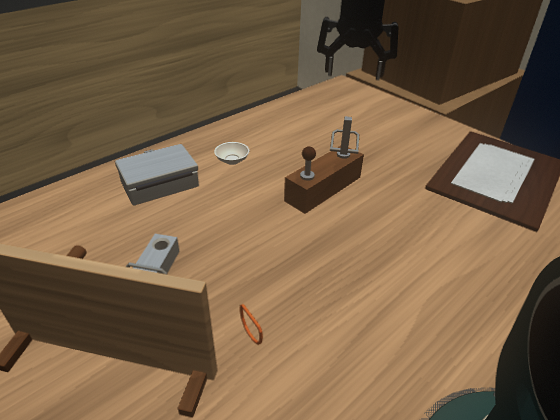

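Gripper hangs at about (358,50), its fingers (330 and 382) straddling the handle at (347,120). Descending.

>>> jog_arm --pt "0.03 -0.002 0 0 0 0 100" --pt "0.03 0 0 0 0 0 100" --pt "0.03 0 0 0 0 0 100" --pt "0.025 0 0 0 0 0 100" --pt "0.01 0 0 0 0 0 100" --pt "0 0 0 0 0 0 100"

```text
t: 3.8
tool_pos: [0.5787, -0.336, 0.1104]
ee_rot: [0.712, 1.45, -0.719]
wrist_force: [0.6, 0.6, 0.0]
opening: 0.0855
```

Run:
```python
from h import *
go((.585,-.3275,.107),38)
for n in("side","top"):cv2.imwrite(f"pics/{n}2.png",bot.grab_frame(n))
s=cv2.imread("pics/side2.png");t=cv2.imread("pics/top2.png")
f=lambda i,x,y:cv2.resize(i[y:y+130,x:x+130],None,fx=3,fy=3,interpolation=cv2.INTER_CUBIC)
cv2.imwrite("pics/c2.png",np.hstack([f(s,280,70),f(t,360,100)]))
```

```text
t 3.8 tcp [ 0.5787 -0.336   0.1104] F [0.6236 0.5966 0.0175] open 0.08550439273536814
q [ 0.7886  0.6718 -0.4494  1.5814  0.3401  0.967   0.8834]
shift(now frame) [ 0.0034  0.0102 -0.003 ] turn [-0.009   0.0016  0.0041] shift(goal frame) [ 0.0034  0.0102 -0.0029]
```

View pics/c2.png

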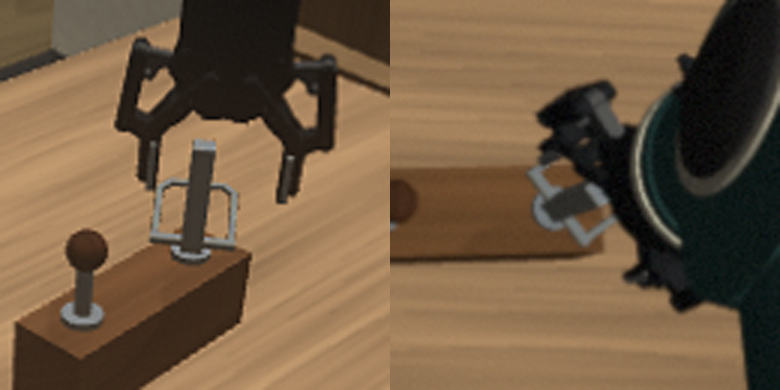

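Fingers straddle the handle, about 10 mm off sideways; correcting that, then closing.

>>> jog_arm --pt "0.002 0.01 -0.003 -0.009 0 0.004 100" --pt "0 0 0 0 0 0 100"

```text
t: 4.1
tool_pos: [0.5873, -0.3276, 0.1127]
ee_rot: [0.707, 1.445, -0.708]
wrist_force: [-0.0, -0.0, 0.4]
opening: 0.0854
```

Run:
```python
from h import *
go((.585,-.3275,.107),38)
```

```text
t 4.1 tcp [ 0.5873 -0.3276  0.1127] F [-0.0272 -0.0456  0.3558] open 0.08541577020989034
q [ 0.7764  0.6718 -0.455   1.5772  0.3405  0.9645  0.8774]
shift(now frame) [ 0.0057 -0.0018 -0.0015] turn [ 0.0006  0.0068 -0.0026] shift(goal frame) [ 0.0057 -0.0018 -0.0015]
```

>>> jog_arm --pt "0.006 -0.002 -0.001 0 0.006 -0.002 100" --pt "0 0 0 0 0 0 100"

```text
t: 4.3
tool_pos: [0.5858, -0.3279, 0.1075]
ee_rot: [0.707, 1.45, -0.707]
wrist_force: [-0.8, -0.5, -0.3]
opening: 0.0855
```

Run:
```python
from h import *
go((.585,-.3275,.107),38)
```

```text
t 4.3 tcp [ 0.5858 -0.3279  0.1075] F [-0.7962 -0.4778 -0.3151] open 0.0854502830267767
q [ 0.7768  0.6783 -0.4531  1.5791  0.3417  0.9613  0.8788]
shift(now frame) [ 0.0005 -0.0004 -0.0008] turn [ 0.0013  0.0021 -0.0011] shift(goal frame) [ 0.0005 -0.0004 -0.0008]
```

>>> jog_arm --pt "0 0 0 0 0 0 0" --pt "0 0 0 0 0 0 0" --pt "0 0 0 0 0 0 0" --pt "0 0 0 0 0 0 0" --pt "0 0 0 0 0 0 0" --pt "0 0 0 0 0 0 0" --pt "0 0 0 0 0 0 0" --pt "0 0 0 0 0 0 0" --grip_force 60

```text
t: 5.1
tool_pos: [0.5857, -0.3282, 0.1077]
ee_rot: [0.707, 1.45, -0.707]
wrist_force: [0.2, -0.2, 0.1]
opening: 0.0154
```

Run:
```python
from h import *
go((.585,-.3275,.107),38)
```

```text
t 5.1 tcp [ 0.5857 -0.3282  0.1077] F [ 0.1514 -0.178   0.0665] open 0.015404122613951856
q [ 0.7773  0.6782 -0.4531  1.5789  0.3418  0.9615  0.8788]
shift(now frame) [ 0.0007 -0.0001 -0.001 ] turn [ 0.0009  0.0023 -0.001 ] shift(goal frame) [ 0.0007 -0.0001 -0.001 ]
```

>>> jog_arm --pt "-0.015 0 0 0 0 0 0" --pt "-0.02 0 0 0 0 0 0" --pt "-0.025 0 0 0 0 0 0" --pt "-0.025 0 0 0 0 0 0" --pt "-0.03 0 0 0 0 0 0" --pt "-0.03 0 0 0 0 0 0" --pt "-0.03 0 0 0 0 0 0" --pt "0 0 0 0 0 0 0"

```text
t: 5.9
tool_pos: [0.5848, -0.3268, 0.2965]
ee_rot: [0.707, 1.449, -0.705]
wrist_force: [1.1, -0.3, -1.6]
opening: 0.0157
```

Run:
```python
from h import *
go((.52,.13,.285),34.5)
for n in("side","top"):cv2.imwrite(f"pics/{n}3.png",bot.grab_frame(n))
```

```text
t 5.9 tcp [ 0.5848 -0.3268  0.2965] F [ 1.1029 -0.2557 -1.6337] open 0.015671908332827535
q [ 0.8098  0.5012 -0.5095  1.4113  0.2461  1.2889  0.951 ]
shift(now frame) [ 0.0109  0.2311 -0.3993] turn [ 0.0635  0.0026 -0.0022] shift(goal frame) [ 0.0115  0.2054 -0.4131]
```

View pics/side3.png

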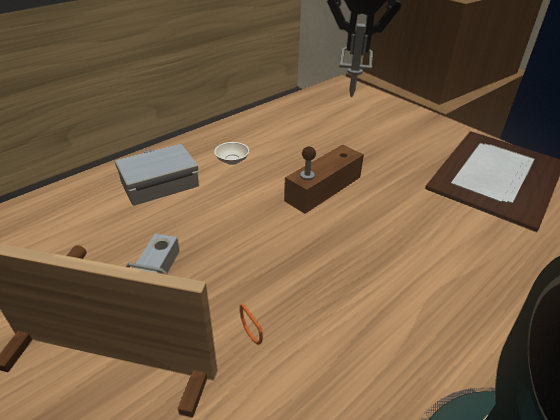

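The block is empty and the pin hangs upright in the fingers, tip at (352,95). Carrying it towards the peg.

>>> jog_arm --pt "0 0 0 0.06 0 0 0" --pt "0 0.015 -0.03 0 0 0 0" --pt "0 0.015 -0.03 0 0 0 0" --pt "0 0.015 -0.03 0 0 0 0" --pt "0 0.015 -0.03 0 0 0 0" --pt "0 0.015 -0.03 0 0 0 0" --pt "0 0.015 -0.03 0 0 0 0" --pt "0 0.015 -0.03 0 0 0 0" --pt "0 0.015 -0.03 0 0 0 0" --pt "0 0.015 -0.03 0 0 0 0" --pt "0 0.015 -0.03 0 0 0 0" --pt "0 0 0 0 0 0 0"

```text
t: 7.2
tool_pos: [0.5271, 0.0181, 0.2821]
ee_rot: [0.755, 1.458, -0.761]
wrist_force: [1.1, -0.2, -1.5]
opening: 0.015
```

Run:
```python
from h import *
go((.5085,.156,.285),34.5)
```

```text
t 7.2 tcp [0.5271 0.0181 0.2821] F [ 1.0569 -0.1532 -1.5005] open 0.015042552985120578
q [ 0.4681  0.2707 -0.6605  1.773   0.1672  1.1778  0.3591]
shift(now frame) [-0.0015  0.0627 -0.1242] turn [-0.0007 -0.0176  0.0136] shift(goal frame) [-0.0029  0.0628 -0.1241]
```

>>> jog_arm --pt "-0.003 0.015 -0.03 0 -0.017 0.013 0" --pt "-0.002 0.015 -0.03 0 0 0 0" --pt "-0.002 0.015 -0.03 0 0 0 0" --pt "-0.002 0.012 -0.02 0 0 0 0" --pt "0 0 0 0 0 0 0" --pt "0 0 0 0 0 0 0"

```text
t: 7.8
tool_pos: [0.5084, 0.1434, 0.2871]
ee_rot: [0.752, 1.442, -0.761]
wrist_force: [-0.4, -1.0, -1.4]
opening: 0.0151
```

Run:
```python
from h import *
go((.5085,.156,.285),34.5)
for n in("side","top"):cv2.imwrite(f"pics/{n}4.png",bot.grab_frame(n))
s=cv2.imread("pics/side4.png");t=cv2.imread("pics/top4.png")
f=lambda i,x,y:cv2.resize(i[y:y+130,x:x+130],None,fx=3,fy=3,interpolation=cv2.INTER_CUBIC)
cv2.imwrite("pics/c4.png",np.hstack([f(s,90,150),f(t,100,120)]))
```

```text
t 7.8 tcp [0.5084 0.1434 0.2871] F [-0.354  -1.0084 -1.4446] open 0.015134838797400584
q [ 0.2787  0.2719 -0.7258  1.7714  0.1915  1.1798  0.0975]
shift(now frame) [ 0.0021  0.0072 -0.0103] turn [-0.0008 -0.0037  0.008 ] shift(goal frame) [ 0.0021  0.0072 -0.0103]
```

View pics/c4.png

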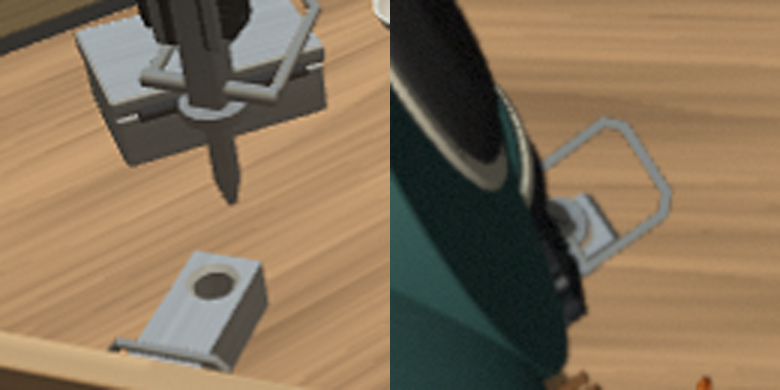

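Run:
```python
from h import *
s=bot.observe();p=s['tool_pos'];R=Ro.from_rotvec(s['ee_rot']);x=R.apply([1,0,0]);print(p,x)
tip=p+x*(.106-.011);print("tip pred",tip,proj("side",tip),plane("side",(167.3,217.3),tip[2]))
col=p+x*(.056-.011);print("collar pred",col,proj("side",col),proj("top",col))
print("hole side seen",(161.2,245),"pred",proj("side",np.array([.5085,.156,.15])),proj("side",np.array([.5085,.156,.15])+[0,0,.045]),)
# axis slope of the image: where would pin tip project if above hole estimate at z=.192
for h in ([.5085,.156],[.5074,.1584],[.509,.157]): print(proj("side",np.array([*h,tip[2]])))
```

```text
[0.5086 0.143  0.2873] [-0.0085 -0.0014 -1.    ]
tip pred [0.5078 0.1428 0.1923] [166.5035 216.9333] [0.5064 0.1424 0.1923]
collar pred [0.5082 0.1429 0.2423] [160.8014 186.882 ] [156.646  194.6851]
hole side seen (161.2, 245) pred [162.3104 243.7957] [157.3311 219.2495]
[157.6463 220.8085]
[156.4789 221.9775]
[156.7961 220.9413]
```

>>> jog_arm --pt "0 0.009 -0.011 0 -0.004 0.008 0" --pt "0 0 0 0 0 0 0" --pt "0.015 0 0 0 0 0 0" --pt "0.012 0 0 0 0 0 0" --pt "0 0 0 0 0 0 0"

```text
t: 8.4
tool_pos: [0.5109, 0.1514, 0.2583]
ee_rot: [0.76, 1.433, -0.764]
wrist_force: [0.9, -0.1, -0.8]
opening: 0.0156
```

Run:
```python
from h import *
go((.508,.157,.255),34.5)
for n in("side","top"):cv2.imwrite(f"pics/{n}5.png",bot.grab_frame(n))
s=cv2.imread("pics/side5.png");t=cv2.imread("pics/top5.png")
f=lambda i,x,y:cv2.resize(i[y:y+130,x:x+130],None,fx=4,fy=4,interpolation=cv2.INTER_CUBIC)[:,:400]
cv2.imwrite("pics/c5.png",np.hstack([f(s,110,180),f(t,120,140)]))
```

```text
t 8.4 tcp [0.5109 0.1514 0.2583] F [ 0.9196 -0.0889 -0.8126] open 0.015590066103252745
q [ 0.2516  0.3063 -0.7192  1.8017  0.2245  1.1181  0.0491]
shift(now frame) [ 0.0032  0.0007 -0.0062] turn [-0.0091  0.0013  0.002 ] shift(goal frame) [ 0.0033  0.0008 -0.0062]
```

View pics/c5.png

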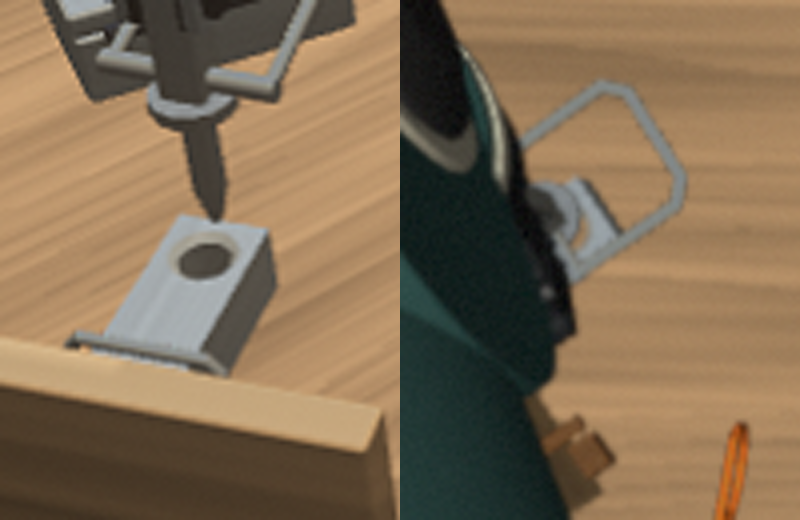

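Run:
```python
from h import *
a=plane("side",(164,235),.1633);b=plane("side",(161.4,245),.15);d=(b-a)
print(a,b,d, "tool y,z", d[:2]@[.824,.566], d[:2]@[.566,-.824])
```

```text
[0.5089 0.1509 0.1633] [0.5072 0.1582 0.15  ] [-0.0017  0.0074 -0.0133] tool y,z 0.002775180834151991 -0.0070155215758242314
```

>>> jog_arm --pt "0 0.002 -0.007 -0.009 0 0 0" --pt "0 0 0 0 0 0 0" --pt "0.004 0 0 0 0 0 0" --pt "0 0 0 0 0 0 0"

```text
t: 8.9
tool_pos: [0.5094, 0.1597, 0.2568]
ee_rot: [0.754, 1.433, -0.754]
wrist_force: [-0.3, 0.2, -2.2]
opening: 0.0151
```

Run:
```python
from h import *
go((.508,.157,.255),34.5)
for n in("side",):cv2.imwrite(f"pics/{n}6.png",bot.grab_frame(n))
s=cv2.imread("pics/side6.png")
f=lambda i,x,y:cv2.resize(i[y:y+100,x:x+100],None,fx=6,fy=6,interpolation=cv2.INTER_CUBIC)
cv2.imwrite("pics/c6.png",f(s,110,180))
```

```text
t 8.9 tcp [0.5094 0.1597 0.2568] F [-0.2676  0.1875 -2.2091] open 0.015125058527426571
q [ 0.2394  0.3088 -0.7239  1.8034  0.2291  1.1123  0.0401]
shift(now frame) [ 0.0018 -0.0027  0.0014] turn [ 0.001   0.0026 -0.0015] shift(goal frame) [ 0.0018 -0.0027  0.0014]
```

View pics/c6.png

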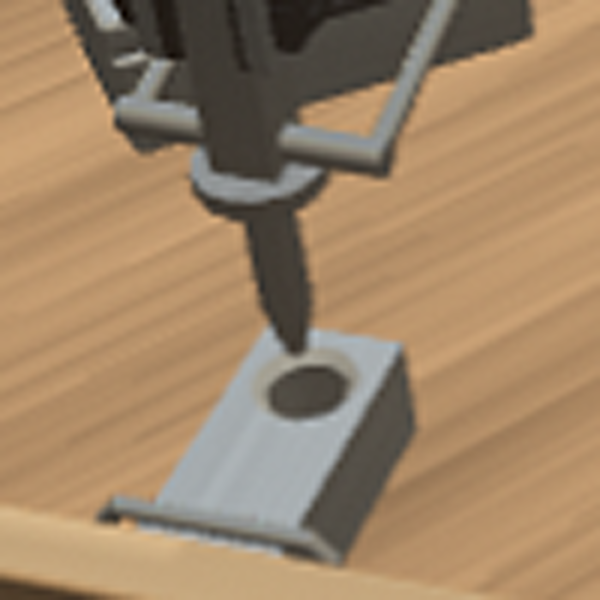

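Run:
```python
from h import *
for z in (.1618,.159):
    a=plane("side",(159.6,238.7),z);b=plane("side",(161.3,244.8),.15);d=(b-a)
    print(a,b,d, "tool y,z", d[:2]@[.824,.566], d[:2]@[.566,-.824])
```

```text
[0.5078 0.1587 0.1618] [0.5076 0.1581 0.15  ] [-0.0002 -0.0006 -0.0118] tool y,z -0.00045727501659437435 0.00036416882465872824
[0.5107 0.1574 0.159 ] [0.5076 0.1581 0.15  ] [-0.0031  0.0007 -0.009 ] tool y,z -0.0021790248227595396 -0.002304299401477272
```

>>> jog_arm --pt "0.01 -0.001 0 0 0 0 0" --pt "0.008 0 0 0 0 0 0" --pt "0.006 0 0 0 0 0 0" --pt "0 0 0 0 0 0 0"

```text
t: 9.35
tool_pos: [0.5086, 0.1587, 0.2306]
ee_rot: [0.754, 1.433, -0.755]
wrist_force: [-0.2, -0.4, -1.4]
opening: 0.0156
```

Run:
```python
from h import *
go((.5088,.1585,.195),34.5)
```

```text
t 9.35 tcp [0.5086 0.1587 0.2306] F [-0.2204 -0.4421 -1.4338] open 0.015586692910406272
q [ 0.2291  0.3361 -0.7145  1.8354  0.2531  1.0605  0.0204]
shift(now frame) [0.0356 0.     0.0002] turn [ 0.0006  0.0026 -0.0011] shift(goal frame) [0.0356 0.0001 0.0003]
```

Tip is in the hole (z ≈ 0.136) with no contact force. Continuing.

>>> jog_arm --pt "0.008 0 0 0 0.002 0 0" --pt "0.008 0 0 0 0 0 0" --pt "0.006 0 0 0 0 0 0" --pt "0 0 0 0 0 0 0"

```text
t: 9.75
tool_pos: [0.5085, 0.1587, 0.2063]
ee_rot: [0.755, 1.435, -0.754]
wrist_force: [0.1, -0.3, -2.4]
opening: 0.0156
```

Run:
```python
from h import *
go((.5088,.1585,.195),34.5)
for n in("side","top"):cv2.imwrite(f"pics/{n}7.png",bot.grab_frame(n))
s=cv2.imread("pics/side7.png");t=cv2.imread("pics/top7.png")
f=lambda i,x,y:cv2.resize(i[y:y+130,x:x+130],None,fx=4,fy=4,interpolation=cv2.INTER_CUBIC)[:,:400]
cv2.imwrite("pics/c7.png",np.hstack([f(s,110,180),f(t,120,140)]))
```

```text
t 9.75 tcp [0.5085 0.1587 0.2063] F [ 0.1402 -0.3226 -2.3849] open 0.015619463966826884
q [ 0.2177  0.3661 -0.704   1.8597  0.2763  1.0144  0.0016]
shift(now frame) [0.0113 0.0001 0.0003] turn [ 0.0006  0.0001 -0.0007] shift(goal frame) [0.0113 0.0001 0.0003]
```

View pics/c7.png

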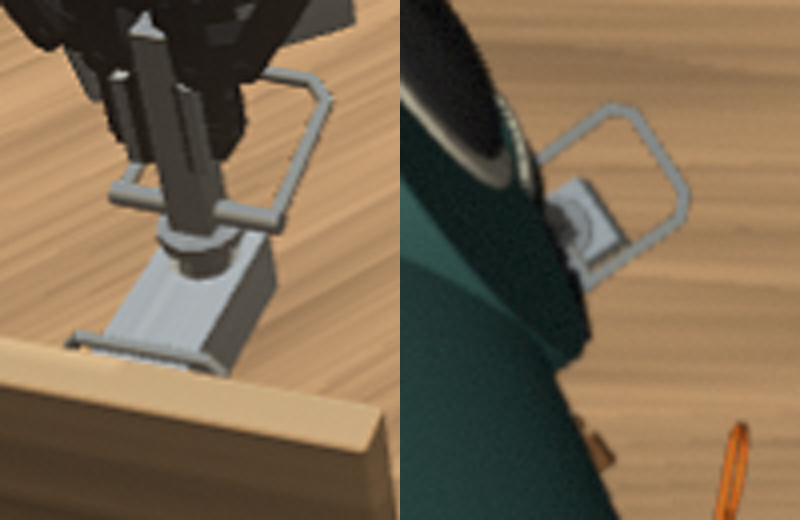

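Shank is well inside the hole, collar at crop (200,240) ≈ 11 mm above the peg. Going on slowly.

>>> jog_arm --pt "0.005 0 0 0 0 0 0" --pt "0.004 0 0 0 0 0 0" --pt "0.002 0 0 0 0 0 0" --pt "0.001 0 0 0 0 0 0" --pt "0 0 0 0 0 0 0"

```text
t: 10.35
tool_pos: [0.5096, 0.1592, 0.1957]
ee_rot: [0.756, 1.433, -0.753]
wrist_force: [0.2, 0.4, -1.2]
opening: 0.0151
```

Run:
```python
from h import *
go((.5088,.1585,.195),34.5)
```

```text
t 10.35 tcp [0.5096 0.1592 0.1957] F [ 0.2487  0.3864 -1.2443] open 0.015107158797395394
q [ 0.2104  0.3797 -0.6982  1.8693  0.2901  0.9915 -0.0099]
shift(now frame) [ 0.0007 -0.0011  0.0002] turn [ 0.0007  0.0017 -0.0035] shift(goal frame) [ 0.0007 -0.0011  0.0002]
```

>>> jog_arm --pt "0.002 -0.001 0 0 0 0 0" --pt "0.002 0 0 0 0 0 0" --pt "0 0 0 0 0 0 0"

```text
t: 10.65
tool_pos: [0.5106, 0.16, 0.1959]
ee_rot: [0.758, 1.427, -0.749]
wrist_force: [-0.7, -0.3, -2.3]
opening: 0.0152
```

Run:
```python
from h import *
go((.5088,.1585,.195),34.5)
```

```text
t 10.65 tcp [0.5106 0.16   0.1959] F [-0.7059 -0.2729 -2.3146] open 0.015197722988625938
q [ 0.2088  0.3783 -0.6978  1.8703  0.2929  0.9863 -0.0127]
shift(now frame) [ 0.0009 -0.0024  0.0002] turn [ 0.0009  0.0049 -0.0086] shift(goal frame) [ 0.0009 -0.0024  0.0002]
```

Run:
```python
from h import *
for n in("side",):cv2.imwrite(f"pics/{n}8.png",bot.grab_frame(n))
s=cv2.imread("pics/side8.png")
f=lambda i,x,y:cv2.resize(i[y:y+100,x:x+100],None,fx=6,fy=6,interpolation=cv2.INTER_CUBIC)
cv2.imwrite("pics/c8.png",f(s,110,180))
print(bot.observe()['wrist_force'],bot.observe()['tool_pos'])
```

```text
[-0.5159  0.6916 -1.0966] [0.5107 0.1601 0.1959]
```

View pics/c8.png

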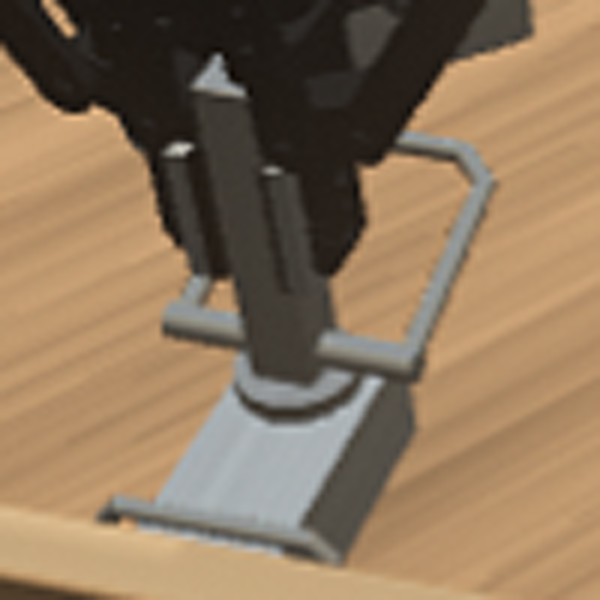

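The collar sits flat on the peg (crop (295,390)), loop still open. Releasing and lifting clear.

>>> jog_arm --pt "0 0 0 0 0 0 60" --pt "0 0 0 0 0 0 60" --pt "0 0 0 0 0 0 60" --pt "0 0 0 0 0 0 60"

```text
t: 11.1
tool_pos: [0.5108, 0.16, 0.1956]
ee_rot: [0.759, 1.427, -0.749]
wrist_force: [0.0, 0.4, 0.5]
opening: 0.0513
```

```bash
cat >> h.py <<'E'
H=np.array([.5085,.1575,0]); U=np.array([.566,-.824,0]); V=np.array([.824,.566,0])
def st():
    s=bot.observe();R=Ro.from_rotvec(s['ee_rot']);T=s['tool_pos']+R.apply([.008,0,0]);X=R.apply([1,0,0])
    w=lambda p:np.array([(p-H)@U,(p-H)@V,p[2]])
    print("t",s['t'],"TCP uvh",w(s['tool_pos']),"tip",w(T),"x dir uvh",X@U,X@V,X[2],"tilt",np.degrees(np.arctan2(-X@U,-X[2])),"F",s['wrist_force'],s['opening']);print("q",s['q'])
    return s,R,w(T)
def totip(T2):
    s,R,T=st(); d=np.array(T2)-T; print("tool shift",R.inv().apply(d[0]*U+d[1]*V+d[2]*np.array([0,0,1])))
E
python3 - <<'E'
from h import *
st()
for n in("side",):cv2.imwrite(f"pics/{n}9.png",bot.grab_frame(n))
s=cv2.imread("pics/side9.png")
f=lambda i,x,y:cv2.resize(i[y:y+100,x:x+100],None,fx=6,fy=6,interpolation=cv2.INTER_CUBIC)
cv2.imwrite("pics/c9.png",f(s,110,180))
E
```

```text
t 11.1 TCP uvh [-0.0008  0.0033  0.1956] tip [-0.0008  0.0034  0.1876] x dir uvh 0.0045481429860373115 0.009136250996786551 -0.9999478854870023 tilt -0.2606011818442377 F [0.0213 0.3725 0.5155] 0.0512720563905399
q [ 0.2088  0.3789 -0.6976  1.8705  0.293   0.9851 -0.0127]
```

View pics/c9.png

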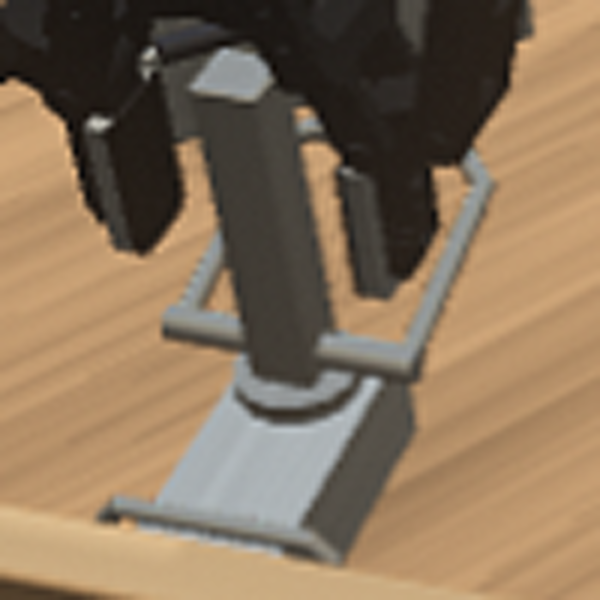

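Handle free between the jaws, pin unmoved, loop open. Straight up.

>>> jog_arm --pt "-0.02 -0.002 0 0 0 0 60" --pt "-0.03 0 0 0 0 0 60" --pt "-0.03 0 0 0 0 0 60" --pt "-0.03 0 0 0 0 0 60" --pt "0 0 0 0 0 0 60"

```text
t: 11.65
tool_pos: [0.5073, 0.1587, 0.3085]
ee_rot: [0.757, 1.43, -0.75]
wrist_force: [1.0, -0.2, 0.3]
opening: 0.0512
```

>>> jog_arm --pt "0 0 0.03 0 0 0 0" --pt "0 0 0.03 0 0 0 0" --pt "0 0 0.03 0 0 0 0" --pt "0 0 0.03 0 0.0 0 0" --pt "0 0 0 0 0.13 0 0" --pt "0 0 0 0 0.13 0 0" --pt "0 0 0 0 0.13 0 0" --pt "0 0 0 0 0.13 0 0" --pt "0 0 0 0 0.13 0 0" --pt "0 0 0 0 0.13 0 0" --pt "0 0 0 0 0 0 0"

```text
t: 12.75
tool_pos: [0.5778, 0.0561, 0.3049]
ee_rot: [1.129, 2.147, -0.443]
wrist_force: [0.2, -1.7, -1.2]
opening: -0.0003
```

Run:
```python
from h import *
totip((.09,0,.22))
for n in("side","top"):cv2.imwrite(f"pics/{n}10.png",bot.grab_frame(n))
```

```text
t 12.75 TCP uvh [ 0.1228 -0.0003  0.3049] tip [ 0.117  -0.0003  0.2994] x dir uvh -0.7228147275119242 0.0028220685763576205 -0.6907833690612986 tilt 46.298068840759434 F [ 0.1515 -1.6895 -1.1694] -0.00031927211147349266
q [ 0.5883  0.7064 -0.7443  1.3778 -0.2438  1.6191  0.5264]
tool shift [ 0.0743 -0.0002  0.0387]
```

View pics/side10.png

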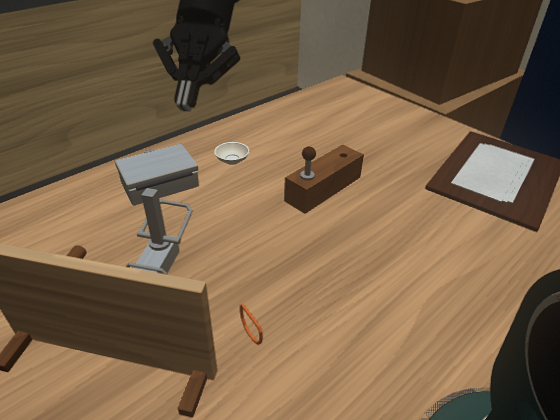

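Tilted 46°, fingers shut at (185,100); the pin stands in the peg with the loop open at (180,222). Measuring the bar.

Run:
```python
from h import *
s=cv2.imread("pics/side10.png");t=cv2.imread("pics/top10.png")
for th in (0,.2,.4):
    B=H+U*.06*np.cos(.26-th)+[0,0,.162+.06*np.sin(.26-th)]
    for n,im in(("side",s),("top",t)):
        p=proj(n,B);print(th,n,p)
f=lambda i,x,y:cv2.resize(i[y:y+100,x:x+100],None,fx=4,fy=4,interpolation=cv2.INTER_CUBIC)
cv2.imwrite("pics/c10.png",np.hstack([f(s,120,180),f(t,130,140)]))
```

```text
0 side [175.7766 204.0009]
0 top [185.9123 178.784 ]
0.2 side [177.3245 209.5117]
0.2 top [188.0541 178.9229]
0.4 side [178.1997 215.9349]
0.4 top [189.0126 179.7899]
```

View pics/c10.png

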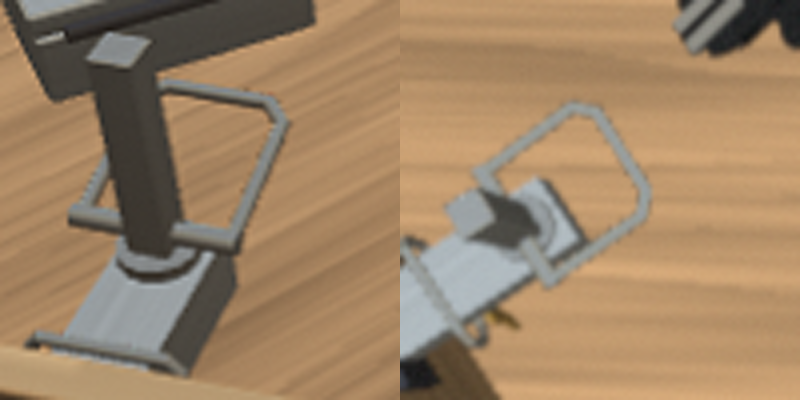

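Run:
```python
from h import *
totip((.072,0,.198))
```

```text
t 12.85 TCP uvh [0.1206 0.0009 0.3074] tip [0.1148 0.0009 0.3018] x dir uvh -0.7171829927381839 0.0024277998420021013 -0.696633935679548 tilt 45.83270423657331 F [-0.1125  1.8542  0.3473] -0.0001486234405648217
q [ 0.5858  0.6999 -0.7471  1.379  -0.2415  1.6164  0.5257]
tool shift [ 0.1031 -0.0017  0.0446]
```

>>> jog_arm --pt "0.02 0 0.009 0 0 0 0" --pt "0.02 0 0.009 0 0 0 0" --pt "0.02 0 0.009 0 0 0 0" --pt "0.02 -0.001 0.009 0 0 0 0" --pt "0.01 0 0.005 0 0 0 0" --pt "0 0 0 0 0 0 0" --pt "0 0 0 0 0 0 0"

```text
t: 13.55
tool_pos: [0.5565, 0.0949, 0.2188]
ee_rot: [1.101, 2.118, -0.438]
wrist_force: [0.8, -0.8, 0.2]
opening: -0.0002
```

Run:
```python
from h import *
totip((.064,0,.184))
totip((.0645,0,.152))
```

```text
t 13.55 TCP uvh [0.0788 0.0041 0.2188] tip [0.0732 0.0041 0.213 ] x dir uvh -0.6983793531169384 0.0013670924219957644 -0.7154986967419872 tilt 44.306292216219894 F [ 0.8359 -0.8456  0.2437] -0.00017699404434148972
q [ 0.5552  0.737  -0.7381  1.5322 -0.2077  1.4118  0.57  ]
tool shift [ 0.0272 -0.0046  0.0136]
t 13.55 TCP uvh [0.0788 0.0041 0.2188] tip [0.0732 0.0041 0.213 ] x dir uvh -0.6983793531169384 0.0013670924219957644 -0.7154986967419872 tilt 44.306292216219894 F [ 0.8359 -0.8456  0.2437] -0.00017699404434148972
q [ 0.5552  0.737  -0.7381  1.5322 -0.2077  1.4118  0.57  ]
tool shift [ 0.0498 -0.0052  0.0363]
```

>>> jog_arm --pt "0.01 -0.002 0.006 0 0 0 0" --pt "0.01 -0.001 0.007 0 0 0 0" --pt "0.01 -0.001 0.007 0 0 0 0" --pt "0.01 -0.001 0.007 0 0 0 0" --pt "0.006 0 0.006 0 0 0 0" --pt "0 0 0 0 0 0 0"

```text
t: 14.15
tool_pos: [0.549, 0.0989, 0.1589]
ee_rot: [1.101, 2.114, -0.439]
wrist_force: [0.2, -0.9, -0.2]
opening: 0.0002
```

Run:
```python
from h import *
totip((.0645,0,.152))
totip((.055,0,.128))
for n in("side","top"):cv2.imwrite(f"pics/{n}11.png",bot.grab_frame(n))
s=cv2.imread("pics/side11.png");t=cv2.imread("pics/top11.png")
f=lambda i,x,y:cv2.resize(i[y:y+100,x:x+100],None,fx=4,fy=4,interpolation=cv2.INTER_CUBIC)
cv2.imwrite("pics/c11.png",np.hstack([f(s,120,180),f(t,130,140)]))
```

```text
t 14.15 TCP uvh [0.0712 0.0003 0.1589] tip [0.0656 0.0003 0.1531] x dir uvh -0.6959750421933796 0.003404952478603608 -0.7178324012083177 tilt 44.11428202630659 F [ 0.1899 -0.9039 -0.1751] 0.0002498350157864116
q [ 0.5443  0.7962 -0.7171  1.5869 -0.1794  1.309   0.6036]
tool shift [ 0.0016 -0.0003 -0.    ]
t 14.15 TCP uvh [0.0712 0.0003 0.1589] tip [0.0656 0.0003 0.1531] x dir uvh -0.6959750421933796 0.003404952478603608 -0.7178324012083177 tilt 44.11428202630659 F [ 0.1899 -0.9039 -0.1751] 0.0002498350157864116
q [ 0.5443  0.7962 -0.7171  1.5869 -0.1794  1.309   0.6036]
tool shift [ 0.0254 -0.0006  0.0099]
```

View pics/c11.png

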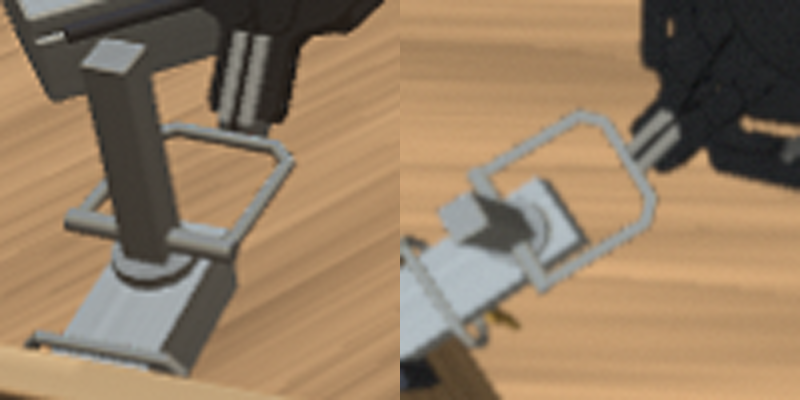

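The bar has gone down part way (θ≈0.35), but the tip now sits just outside it; backing off to re-aim more centrally.

>>> jog_arm --pt "-0.01 0 0 0 0 0 0" --pt "-0.02 0 0 0 0 0 0" --pt "0 0 0 0 0 0 0"

```text
t: 14.55
tool_pos: [0.5624, 0.0809, 0.1844]
ee_rot: [1.101, 2.112, -0.436]
wrist_force: [0.3, 0.3, -1.1]
opening: -0.0001
```

Run:
```python
from h import *
st()
for n in("side","top"):cv2.imwrite(f"pics/{n}12.png",bot.grab_frame(n))
s=cv2.imread("pics/side12.png");t=cv2.imread("pics/top12.png")
f=lambda i,x,y:cv2.resize(i[y:y+100,x:x+100],None,fx=4,fy=4,interpolation=cv2.INTER_CUBIC)
cv2.imwrite("pics/c12.png",np.hstack([f(s,120,180),f(t,130,140)]))
for th in (.2,.4,.6,.8):
    B=H+U*.06*np.cos(.26-th)+[0,0,.162+.06*np.sin(.26-th)]
    a=(proj("side",B)-[120,180])*4;b=(proj("top",B)-[130,140])*4+[400,0];print(th,a,b)
```

```text
t 14.55 TCP uvh [0.0936 0.0011 0.1844] tip [0.088  0.0011 0.1786] x dir uvh -0.6951024196490064 0.004835382270702367 -0.7186697837649785 tilt 44.04497666651261 F [ 0.2879  0.2677 -1.12  ] -0.00012232569993695297
q [ 0.5578  0.7834 -0.7169  1.5332 -0.1797  1.3774  0.6026]
0.2 [229.2981 118.0466] [632.2165 155.6915]
0.4 [232.7989 143.7395] [636.0502 159.1594]
0.6 [233.5897 172.1686] [635.2164 165.275 ]
0.8 [231.7117 202.4143] [629.9476 173.7001]
```

View pics/c12.png

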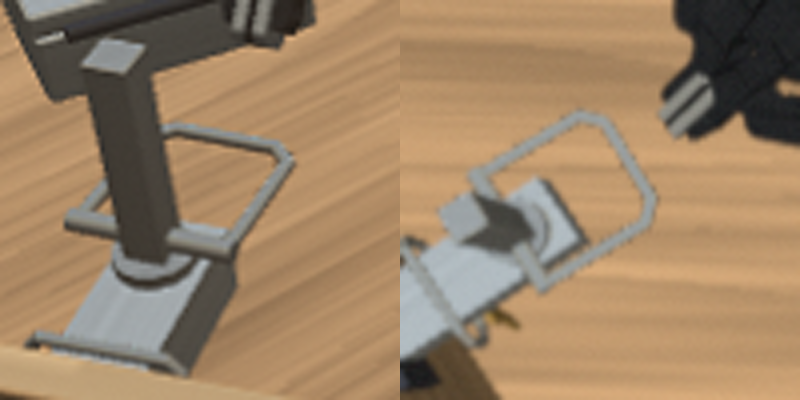

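Run:
```python
from h import *
for p in((.063,0,.163),(.059,0,.146),(.0515,0,.130),(.0407,0,.1155),(.0293,0,.106)): totip(p)
```

```text
t 14.65 TCP uvh [0.0915 0.0006 0.1828] tip [0.0859 0.0006 0.1771] x dir uvh -0.6963594890335093 0.002522866782638 -0.7174628576785153 tilt 44.14484010413215 F [ 0.206  -0.3715 -0.6831] -0.0003388554481968218
q [ 0.5568  0.7845 -0.7173  1.537  -0.1797  1.375   0.6027]
tool shift [ 0.0261 -0.0004 -0.0067]
t 14.65 TCP uvh [0.0915 0.0006 0.1828] tip [0.0859 0.0006 0.1771] x dir uvh -0.6963594890335093 0.002522866782638 -0.7174628576785153 tilt 44.14484010413215 F [ 0.206  -0.3715 -0.6831] -0.0003388554481968218
q [ 0.5568  0.7845 -0.7173  1.537  -0.1797  1.375   0.6027]
tool shift [ 0.041  -0.0007  0.0023]
t 14.65 TCP uvh [0.0915 0.0006 0.1828] tip [0.0859 0.0006 0.1771] x dir uvh -0.6963594890335093 0.002522866782638 -0.7174628576785153 tilt 44.14484010413215 F [ 0.206  -0.3715 -0.6831] -0.0003388554481968218
q [ 0.5568  0.7845 -0.7173  1.537  -0.1797  1.375   0.6027]
tool shift [ 0.0577 -0.001   0.0081]
t 14.65 TCP uvh [0.0915 0.0006 0.1828] tip [0.0859 0.0006 0.1771] x dir uvh -0.6963594890335093 0.002522866782638 -0.7174628576785153 tilt 44.14484010413215 F [ 0.206  -0.3715 -0.6831] -0.0003388554481968218
q [ 0.5568  0.7845 -0.7173  1.537  -0.1797  1.375   0.6027]
tool shift [ 0.0757 -0.0011  0.0104]
t 14.65 TCP uvh [0.0915 0.0006 0.1828] tip [0.0859 0.0006 0.1771] x dir uvh -0.6963594890335093 0.002522866782638 -0.7174628576785153 tilt 44.14484010413215 F [ 0.206  -0.3715 -0.6831] -0.0003388554481968218
q [ 0.5568  0.7845 -0.7173  1.537  -0.1797  1.375   0.6027]
tool shift [ 0.0904 -0.0011  0.0089]
```

>>> jog_arm --pt "0.013 0 -0.004 0 0 0 0" --pt "0.013 0 -0.003 0 0 0 0" --pt "0.007 0 0.004 0 0 0 0" --pt "0.007 0 0.004 0 0 0 0" --pt "0.008 0 0.003 0 0 0 0" --pt "0 0 0 0 0 0 0"

```text
t: 15.25
tool_pos: [0.5398, 0.1117, 0.1408]
ee_rot: [1.097, 2.119, -0.436]
wrist_force: [-0.4, -0.0, 0.0]
opening: -0.0001
```

```bash
cat > look.py <<'E'
import sys
from h import *
k=sys.argv[1]
for p in((.0515,0,.130),(.0407,0,.1155),(.0293,0,.106)): totip(p)
ims=[]
for n in("side","top"):
    im=bot.grab_frame(n);cv2.imwrite(f"pics/{n}{k}.png",im);ims.append(im)
f=lambda i,x,y:cv2.resize(i[y:y+100,x:x+100],None,fx=4,fy=4,interpolation=cv2.INTER_CUBIC)
cv2.imwrite(f"pics/c{k}.png",np.hstack([f(ims[0],120,180),f(ims[1],130,140)]))
E
python3 look.py 13
```

```text
t 15.25 TCP uvh [ 0.0554 -0.0002  0.1408] tip [ 0.0498 -0.0002  0.1351] x dir uvh -0.6977933995750117 -0.0009249041924924961 -0.7160712523425687 tilt 44.25934530772127 F [-0.4326 -0.0152  0.0397] -5.6300746812191996e-05
q [ 0.5317  0.81   -0.7168  1.6188 -0.1772  1.2649  0.6065]
tool shift [0.0025 0.     0.0047]
t 15.25 TCP uvh [ 0.0554 -0.0002  0.1408] tip [ 0.0498 -0.0002  0.1351] x dir uvh -0.6977933995750117 -0.0009249041924924961 -0.7160712523425687 tilt 44.25934530772127 F [-0.4326 -0.0152  0.0397] -5.6300746812191996e-05
q [ 0.5317  0.81   -0.7168  1.6188 -0.1772  1.2649  0.6065]
tool shift [ 0.0204 -0.      0.0071]
t 15.25 TCP uvh [ 0.0554 -0.0002  0.1408] tip [ 0.0498 -0.0002  0.1351] x dir uvh -0.6977933995750117 -0.0009249041924924961 -0.7160712523425687 tilt 44.25934530772127 F [-0.4326 -0.0152  0.0397] -5.6300746812191996e-05
q [ 0.5317  0.81   -0.7168  1.6188 -0.1772  1.2649  0.6065]
tool shift [0.0351 0.     0.0056]
```

View pics/c13.png

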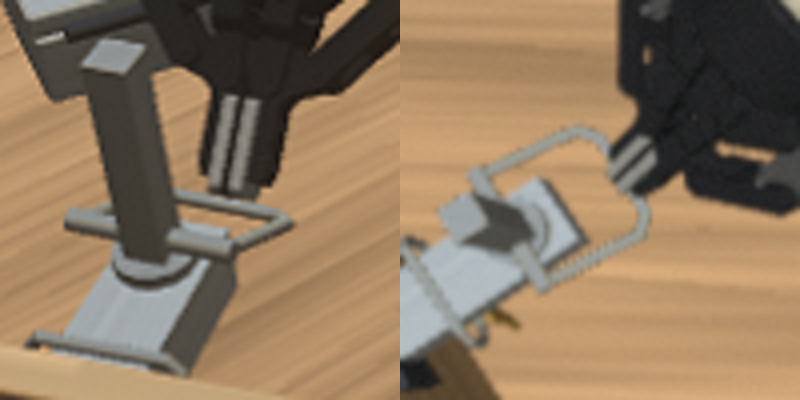

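Bar is now under the fingertips (side crop (225,198)), pin unmoved. Following the arc.

>>> jog_arm --pt "0.004 0 0.005 0 0 0 0" --pt "0.007 0 0.001 0 0 0 0" --pt "0.007 0 0.001 0 0 0 0" --pt "0.004 0 0 0 0 0 0" --pt "0 0 0 0 0 0 0"

```text
t: 15.85
tool_pos: [0.535, 0.1204, 0.1197]
ee_rot: [1.098, 2.116, -0.436]
wrist_force: [-0.4, 1.1, 0.5]
opening: -0.0004
```

```bash
python3 look.py 14
```

```text
t 15.85 TCP uvh [0.0456 0.0008 0.1197] tip [0.04   0.0008 0.114 ] x dir uvh -0.6966743587244533 0.0013951398710222128 -0.717159993452897 tilt 44.16987567919642 F [-0.3987  1.0965  0.4605] -0.0003687774200752607
q [ 0.5201  0.8315 -0.7118  1.6414 -0.1711  1.2179  0.6115]
tool shift [-0.0195 -0.0007 -0.0029]
t 15.85 TCP uvh [0.0456 0.0008 0.1197] tip [0.04   0.0008 0.114 ] x dir uvh -0.6966743587244533 0.0013951398710222128 -0.717159993452897 tilt 44.16987567919642 F [-0.3987  1.0965  0.4605] -0.0003687774200752607
q [ 0.5201  0.8315 -0.7118  1.6414 -0.1711  1.2179  0.6115]
tool shift [-0.0016 -0.0008 -0.0006]
t 15.85 TCP uvh [0.0456 0.0008 0.1197] tip [0.04   0.0008 0.114 ] x dir uvh -0.6966743587244533 0.0013951398710222128 -0.717159993452897 tilt 44.16987567919642 F [-0.3987  1.0965  0.4605] -0.0003687774200752607
q [ 0.5201  0.8315 -0.7118  1.6414 -0.1711  1.2179  0.6115]
tool shift [ 0.0132 -0.0008 -0.0021]
```

View pics/c14.png

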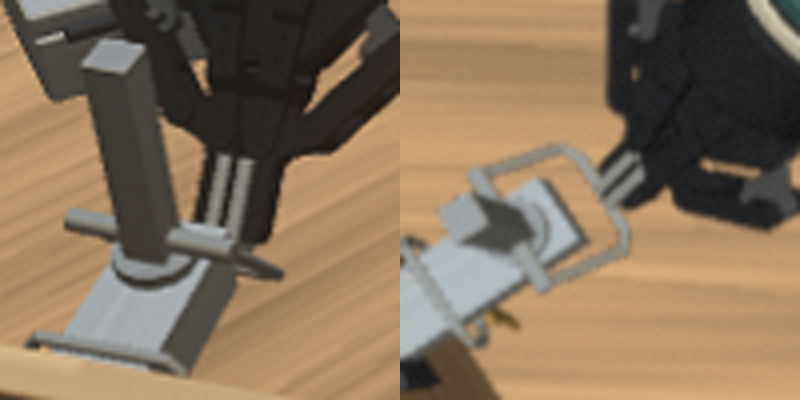

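>>> jog_arm --pt "0.006 -0.001 0 0 0 0 0" --pt "0.006 0 -0.001 0 0 0 0" --pt "0.002 0 -0.001 0 0 0 0" --pt "0 0 0 0 0 0 0"

```text
t: 16.35
tool_pos: [0.5278, 0.1293, 0.111]
ee_rot: [1.099, 2.115, -0.436]
wrist_force: [-0.5, 0.3, 0.6]
opening: -0.0002
```

```bash
python3 look.py 15
python3 - <<'E'
from h import *
for th in (.8,1,1.2,1.4,1.6):
    B=H+U*.06*np.cos(.26-th)+[0,0,.162+.06*np.sin(.26-th)]
    a=(proj("side",B)-[120,180])*4;b=(proj("top",B)-[130,140])*4+[400,0];print(th,a,b)
E
```

```text
t 16.35 TCP uvh [ 0.0342 -0.0001  0.111 ] tip [ 0.0286 -0.      0.1053] x dir uvh -0.6960100409487247 0.002416436814725491 -0.7178024549240721 tilt 44.11691650896738 F [-0.4722  0.3349  0.6213] -0.00015959761212277004
q [ 0.5134  0.8347 -0.7136  1.6656 -0.1728  1.1861  0.6104]
tool shift [-0.0337  0.0002 -0.0008]
t 16.35 TCP uvh [ 0.0342 -0.0001  0.111 ] tip [ 0.0286 -0.      0.1053] x dir uvh -0.6960100409487247 0.002416436814725491 -0.7178024549240721 tilt 44.11691650896738 F [-0.4722  0.3349  0.6213] -0.00015959761212277004
q [ 0.5134  0.8347 -0.7136  1.6656 -0.1728  1.1861  0.6104]
tool shift [-0.0158  0.      0.0016]
t 16.35 TCP uvh [ 0.0342 -0.0001  0.111 ] tip [ 0.0286 -0.      0.1053] x dir uvh -0.6960100409487247 0.002416436814725491 -0.7178024549240721 tilt 44.11691650896738 F [-0.4722  0.3349  0.6213] -0.00015959761212277004
q [ 0.5134  0.8347 -0.7136  1.6656 -0.1728  1.1861  0.6104]
tool shift [-0.001  0.     0.   ]
0.8 [231.7117 202.4143] [629.9476 173.7001]
1 [227.2581 233.5568] [620.6061 184.0477]
1.2 [220.3692 264.6756] [607.6512 195.9018]
1.4 [211.2317 294.847 ] [591.6132 208.8318]
1.6 [200.082  323.1409] [573.0739 222.4013]
```

View pics/c15.png

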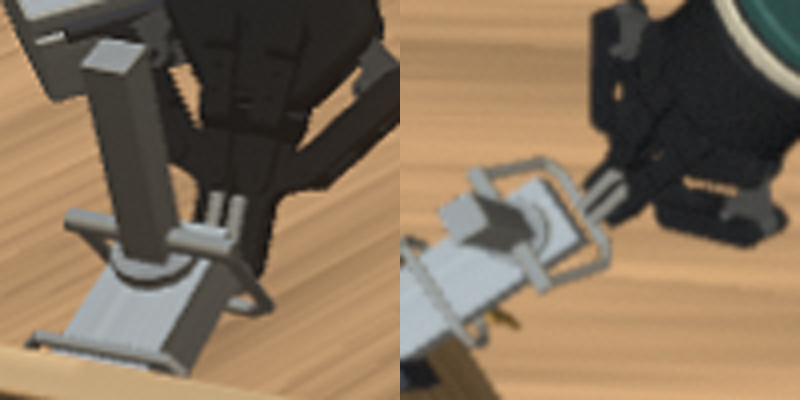

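>>> jog_arm --pt "0.005 0 0 0 0 0 0" --pt "0 0 0 0 0 0 0" --pt "0 0 0 0 0 0 0" --pt "-0.01 0 0 0 0 0 0" --pt "-0.03 0 0 0 0 0 0" --pt "-0.04 0 0 0 0 0 0" --pt "-0.04 0 0 0 0 0 0" --pt "0 0 0 0 0 0 0" --pt "0 0 0 0 0 0 0"

```text
t: 17.35
tool_pos: [0.5754, 0.0585, 0.199]
ee_rot: [1.099, 2.114, -0.436]
wrist_force: [-0.1, 1.2, -0.1]
opening: -0.0001
```

```bash
python3 look.py 16
```

```text
t 17.35 TCP uvh [ 0.1195 -0.0009  0.199 ] tip [ 0.1139 -0.0009  0.1932] x dir uvh -0.6954478305362114 0.002817194794179622 -0.7183460729326371 tilt 44.07210100188755 F [-0.1416  1.1837 -0.0862] -5.2135807263721095e-05
q [ 0.5697  0.7889 -0.7092  1.4768 -0.1712  1.4391  0.6099]
tool shift [ 0.0888  0.0007 -0.0008]
t 17.35 TCP uvh [ 0.1195 -0.0009  0.199 ] tip [ 0.1139 -0.0009  0.1932] x dir uvh -0.6954478305362114 0.002817194794179622 -0.7183460729326371 tilt 44.07210100188755 F [-0.1416  1.1837 -0.0862] -5.2135807263721095e-05
q [ 0.5697  0.7889 -0.7092  1.4768 -0.1712  1.4391  0.6099]
tool shift [0.1067 0.0005 0.0015]
t 17.35 TCP uvh [ 0.1195 -0.0009  0.199 ] tip [ 0.1139 -0.0009  0.1932] x dir uvh -0.6954478305362114 0.002817194794179622 -0.7183460729326371 tilt 44.07210100188755 F [-0.1416  1.1837 -0.0862] -5.2135807263721095e-05
q [ 0.5697  0.7889 -0.7092  1.4768 -0.1712  1.4391  0.6099]
tool shift [ 0.1215  0.0006 -0.0001]
```

View pics/c16.png

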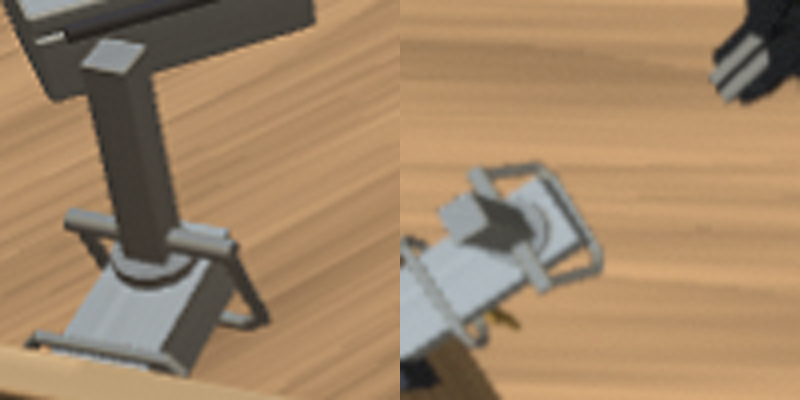

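View pics/side16.png

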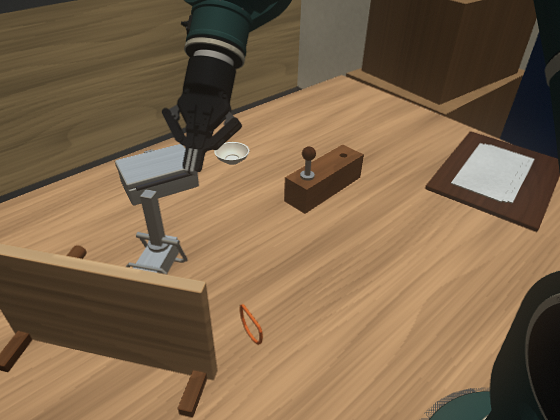

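Run:
```python
from h import *
w=lambda p:np.array([(p-H)@U,(p-H)@V,p[2]])
for s,t in(((264,322),(600,270)),((245,326),(594,258))):
    P,e=tri((130+(t[0]-400)/4,140+t[1]/4),(120+s[0]/4,180+s[1]/4));p=w(P)
    print(p,e,"theta",.26+np.arctan2(.162-p[2],p[0]), np.hypot(.162-p[2],p[0]))
for h in(.102,.108,.112): print(h,w(plane("top",(130+43.5,140+53.5),h)))
P,e=tri((130+62/4,140+210/4),(120+114/4,180+56/4));print("handle top",w(P),e,"expect h .240")
```

```text
[ 0.0134 -0.0268  0.1115] 0.00048230260564970074 theta 1.5717315157941303 0.0522652525514882
[ 0.0133 -0.0195  0.1075] 0.0015376735352060414 theta 1.5914987226879425 0.05609288959739146
0.102 [0.016  0.0034 0.102 ]
0.108 [0.0168 0.0024 0.108 ]
0.112 [0.0174 0.0016 0.112 ]
handle top [-0.0014  0.0039  0.2383] 0.0019300772187243562 expect h .240
```

>>> jog_arm --pt "-0.03 0 0 0 0 0 0" --pt "0 0 0 0 0 0 0" --pt "0 0 0 0 0 0 0"

```text
t: 17.75
tool_pos: [0.5851, 0.0431, 0.2188]
ee_rot: [1.095, 2.12, -0.436]
wrist_force: [-0.2, 0.3, -0.2]
opening: -0.0001
```

Run:
```python
from h import *
st();print(bot.hand_in())
```

```text
t 17.75 TCP uvh [ 0.1376 -0.0016  0.2188] tip [ 0.1321 -0.0016  0.213 ] x dir uvh -0.6981922639838286 -0.002060329960839588 -0.715679722683629 tilt 44.29137397228558 F [-0.1678  0.3234 -0.2176] -7.925122019855704e-05
q [ 0.5756  0.788  -0.7068  1.4241 -0.1697  1.5017  0.6077]
the job is handed in; nothing more can be done
None
```

I took the linchpin out of the block, put it down through the peg's cross hole to its collar, and swung the loop shut over the peg end. I handed the job in at t ≈ 17.8 s, with the arm clear of everything.

My last checks, all from the camera pictures:
- **Pin:** the handle top measured 238 mm high, against 240 mm expected with the collar seated. It was about 1 mm off the hole axis along the peg and 4 mm across it, and the pin looked upright.
- **Loop:** the bar measured at about 1.57–1.59 rad, so past the 1.2 needed.
- **Key ring:** it was still hanging on the peg in the last pictures; I judged this by eye and did not measure it.

Three things did not go cleanly:
- The two cameras disagreed by about 2.5 mm on where the hole is.
- My first push on the loop slid to the outside of the bar, so I backed off and aimed again.
- The wrist force showed no clear signal when the collar touched down, so I judged that it was seated from the height and the picture.

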